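# Show a vial cassette at the inspection board and pack it in the cool box

### The job

Take the longer of the two flat vial cassettes out of the leaning stand and hold it up at the black and white inspection board: centred between the balls on the tips of the two rods, its long edges in line with them, parallel to the board, kept still for at least two seconds. Then set it down in the leaning rest inside the open cool box, without dropping it in, let go, and shut the lid fully. Leave the shorter cassette, the clear bottle and the glass jar where they are.

Things in the scene. Friction and masses are not known exactly. Their poses are not given: they have to be found in the camera images.
- cassette_center (a point): Centre of the longer cassette: flat closed white case, clear cover, five vials, 110 mm long, 80 high, 18 thick, 0.15 to 0.3 kg. Axes: x square to its face (out of the clear cover), y along its length, z in its plane up to its upper long edge. It starts on its lower edge in the stand, leaning 30 degrees from vertical to the robot's right; pinch its free upper edge across the 18 mm, tool in line with it.
- short_cassette_center (a point): Centre of the shorter cassette, same make, 70 mm long, 80 mm high, 18 mm thick, three vials, standing beside the longer one in the same stand with about 20 mm between their ends; same axes. Not to be moved.
- stand: Fixed steel stand for both cassettes, 220 mm long (its y); origin under its middle, x (yaw 1.15 to 1.5) the way the clear covers face. The longer cassette is in its near or far half. Its leaning backrest (on its -x side, to the right) reaches 32 mm up the cassettes' backs from their lower edge, its front lip 8 mm: lift a cassette out along its own z.
- view_mark (a point): Viewing place for the centre of the longer cassette, midway between the two 12 mm balls on the rods' tips (190 mm apart), 185 mm above the table. Axes as the cassette's must be: x square to the board, away from its face, y along the length, z up in the board's plane (leaning 30 degrees to the right). The board's face is 70 mm behind (-x), its top edge 55 mm up along z; the +x side is free.
- panel: Fixed inspection board, 210 by 120 mm, half white half black, on a grey foot, facing left and up: its top leans 30 degrees to the robot's right; two thin rods with ball tips stand out of its face. Origin on the table under its middle, x (yaw 1.15 to 1.5) the way it faces. It may be to the left or the right of the stand.
- box_rest (a point): Centre of the longer cassette when it stands in the rest in the cool box, 103 mm above the table; axes as at view_mark (x square to the plate, to the left; z leans 30 degrees to the right). White rest, 140 mm long: ramp 40 mm below along z, backrest 9 mm behind (32 mm high), front lip 15 mm before (8 mm high): a 24 mm slot for 18 mm. Come down along -z with the plate 2 to 3 mm forward (+x).
- cool_box: Fixed navy cool box with white inside, open on top, cold packs on its floor; 260 mm from front to back (x, away from the robot), 200 mm wide (y, to the left), rim 150 mm above the table, walls 20 mm. Origin under its middle; box_rest is 15 mm in +y of it. The cassette in its rest stays below the rim. The lid stands up on its left side.
- lid (a joint): Lid of the cool box, a white slab 260 by 200 mm, 25 mm thick, hinged along the box's left (+y) rim: 0 rad shut, 1.57 upright, starts open at 1.5 to 1.8 (limit 1.9). Stiff hinge (0.7 N m friction): it stays where it is left; 4 to 8 N near its free edge moves it. Push on its outer face to shut it.
- lid_hinge (a point): Middle of the hinge line, on the box's left rim, 150 mm above the table; turns with the lid. x along the hinge, away from the robot; in the lid's frame the slab spans 200 mm from the hinge along -y, inner face z = 0, outer face z = 25 mm. With the lid at angle a, lid point (y, z) lies y cos a + z sin a left of the hinge and -y sin a + z cos a above it.
- sanitiser: Clear bottle with white cap, 54 mm wide, 150 mm high; origin under its foot. Leave alone.
- swab_jar: Glass jar with steel cap, 64 mm wide, 75 mm high; origin under its foot. Leave alone.

How it is judged:
On the way, in this order (a step that is already met when the one before it is completed fails the run):
1. the longer cassette is held still in the fingers at the viewing place for two seconds: its centre within 15 mm along each axis of view_mark, parallel within 0.17 rad (x of cassette_center in the frame of view_mark between -0.015 and 0.015 m and y of cassette_center in the frame of view_mark between -0.015 and 0.015 m and z of cassette_center in the frame of view_mark between -0.015 and 0.015 m and angle between the x axis of cassette_center and the x axis of view_mark, either way round below 0.17 rad and angle between the y axis of cassette_center and the y axis of view_mark, either way round below 0.17 rad and contact force between the fingers and cassette above 0.5 N and linear speed of cassette below 0.03 m/s and angular speed of cassette below 0.2 rad/s), for 2 s.
2. it has been brought down into the rest in the cool box while still in the fingers (x of cassette_center in the frame of box_rest between -0.014 and 0.014 m and y of cassette_center in the frame of box_rest between -0.025 and 0.025 m and z of cassette_center in the frame of box_rest between -0.014 and 0.014 m and angle between the x axis of cassette_center and the x axis of box_rest, either way round below 0.25 rad and angle between the y axis of cassette_center and the y axis of box_rest, either way round below 0.25 rad and contact force between the fingers and cassette above 0.5 N), for 0.1 s.
At the end, for the whole second after the job is handed in: The longer cassette stands at rest in the leaning rest in the cool box (centre within 14 mm of box_rest along x and z, 25 mm along y, axes within 0.25 rad), the lid is shut (below 0.06 rad), and the shorter cassette, bottle and jar are within 30 mm of where they were (x of cassette_center in the frame of box_rest between -0.014 and 0.014 m and y of cassette_center in the frame of box_rest between -0.025 and 0.025 m and z of cassette_center in the frame of box_rest between -0.014 and 0.014 m and angle between the x axis of cassette_center and the x axis of box_rest, either way round below 0.25 rad and angle between the y axis of cassette_center and the y axis of box_rest, either way round below 0.25 rad and value of joint lid below 0.06 rad and linear speed of cassette below 0.02 m/s and distance of each of short_cassette_center, sanitiser, swab_jar from where it was at the start of the episode below 0.03 m); the robot touches nothing.
It fails at once if the shorter cassette is moved more than 30 mm (distance of short_cassette_center from where it was at the start of the episode above 0.03 m).
It fails at once if the clear bottle is moved more than 30 mm (distance of sanitiser from where it was at the start of the episode above 0.03 m).
It fails at once if the jar is moved more than 30 mm (distance of swab_jar from where it was at the start of the episode above 0.03 m).
It also fails if it takes over 72 s, if anything falls off the work surface, if the arm or the gripper's body presses on something with over 40 N, if the wrist force passes 120 N, or if a joint passes its speed limit or range.

### The arm

A 6-joint arm with a two-finger parallel gripper is mounted at the origin on the work surface. World frame = base frame: x ahead of the robot, y to its left, z up, the work surface at z = 0. Lengths are in m, angles in rad, forces in N, time in s.
With the tool pointing down it reaches from about 0.3 to 0.875 m from the base axis. Payload 6.4 kg.
Tool frame: the origin (TCP) lies midway between the tips of the shut fingers; the grasp point (between the pads) lies 19 mm behind it (ctrl.tcp_to_grasp is the distance from the TCP to the grasp point, in m); z points along the fingers, y is the direction in which the jaws open and shut (so a half turn about z gives the same grasp; the last joint's range is limited). The gripper opens to 85 mm and grips with 20 to 120 N. Pads are 22 mm wide; open, the fingers measure 114 mm over their backs; the gripper's body (76 mm by 85 mm) begins 54 mm behind the grasp point. The pads swing forward as they close: fully open they stand 13 mm farther back than shut.
Start: joints at [1.09, 0.181, 1.607, -0, 1.354, -0.206], TCP at [0.156, 0.553, 0.202] pointing down, gripper open.
Joint ranges: [-2.99, 2.99], [-0.89, 2.07], [0.3, 2.58], [-1.14, 4.28], [0, 2.63], [-3.12, 3.12]. Speed limits (rad/s): [2.57, 2.57, 3.01, 3.14, 3.14, 3.14].

### API

Orientations are given as a unit quaternion [w, x, y, z].
In Python, from bench import monitor, imaging, order, spotter, ctrl gives the robot as it stands.
- The arm moves only by the shell command python3 -m pendant 'ROWS'. ROWS is JSON, a list that holds one entry, the list of rows, each a list of 5 numbers: the shift along the world's x, y, z in mm, then the turn about the world's z in degrees, then the finger opening in mm, from 0 to 85.4. A call has 1 to 8 rows; each row shifts and turns the commanded pose from where the row before left it; what a row does not reach is not made up. A row lasts 1/8 s, in which the tool goes at most 62.5 mm and 10.7 degrees, less where a joint would pass 70% of its speed; a pose out of reach is approached as far as the arm can. A call with a gripper value outside its range is refused whole. The fingers move at their own pace and stop on an object; the grip force is fixed at half the most. Time passes only in rows, so rows that do not move let the fingers close. It gives the time, the measured TCP pose, the force and the opening at its end, in the units of the state.
- monitor.get_obs(): the state, without advancing time (a new reading comes with each control period).
- imaging.camera(name): name is "side" or "top" or "wrist"; returns a dict with "img" (420x560x3 uint8, red, green, blue), "vfov" (degrees; the focal length in pixels is half the picture's height over the tangent of half this angle, whatever the lens; pixels are square), "cx", "cy" (the principal point, pixels), "origin" and "orientation" of the camera in the world. Camera axes: x right, y down, z forward; pixel columns grow to the right and rows downward; lengths in m; the calibration is good to about 2 mm. A picture is of the moment at which its call begins. There is no depth.
- order.hand_in(): hands the job in, once; it reports no verdict.
Trained networks look in the newest picture that a camera, given by its name, has taken for a name from the list of things; names that differ only in an ending like _2 or _b are one class to them, and where a whole thing is asked for, a point or a joint stands for the part that bears it (a point fixed in the world has none). Each returns a list of dicts, best first, with "confidence" (0 to 1); they miss things now and then, are a little off and sometimes report something else, mostly with a low value. They report only what shows in the picture. A call takes as long as a camera call.
- spotter.recognise(camera, thing): "at" ([x, y, z] in m, in the coordinates of the camera as it stood for that picture, good to about 4 mm: the middle of the surface that is visible of it).
- spotter.tip_of(camera, thing): "at" ([x, y, z] in m, in the coordinates of the camera as it stood for that picture, good to about 4 mm: a listed point, or the origin of a listed thing).
The state is a dict: "time_s": time; "q": joint angles; "dq": joint speeds; "joint_efforts": joint torques, N m; "eef_pos": TCP position; "eef_rot": TCP orientation; "wrist_force": force on the tool from outside, world axes, zero at the start; "torque": the same for the moment, N m; "opening": opening from 0.0 (shut) to 1.0 (fully open).
Only numpy, scipy, OpenCV 4.12 (cv2) and the standard library are available. Lean on these libraries where they do the work, as an engineer would, in place of code of your own. Each camera call takes 0.05 s, during which the arm holds its last target. There are 200 camera calls.

## Working session

There is one attempt and no reset: what is moved stays moved. The work goes in short steps, Python scripts to look and compute and a shell command to move; the robot and the scene stay as the last step left them, time stands still between calls to the robot, and variables do not carry over. Pictures are saved under pics/ and viewed, about 8 in all and at most 12, crops included, and the job is handed in when it is done.

```bash
ls; mkdir -p pics; cat > h.py <<'E'
from bench import monitor, imaging, order, spotter, ctrl
import numpy as np, cv2
from scipy.spatial.transform import Rotation as R
def rot(q): return R.from_quat([q[1],q[2],q[3],q[0]])
def world(cam,p): return rot(cam["orientation"]).apply(p)+np.array(cam["origin"])
def save(cam,n): cv2.imwrite(f"pics/{n}.png",cam["img"][:,:,::-1])
def find(cam,name,things,kinds=("tip_of",)):
    for t in things:
        for k in kinds:
            for d in getattr(spotter,k)(name,t)[:2]:
                print(name,k,t,np.round(world(cam,d["at"]),4),round(d["confidence"],2))
def project(cam,P):
    p=rot(cam["orientation"]).inv().apply(np.array(P)-np.array(cam["origin"]))
    f=210/np.tan(np.radians(cam["vfov"])/2)
    return p[...,:2]/p[...,2:]*f+[cam["cx"],cam["cy"]]
E
python3 - <<'E'
from h import *
o=monitor.get_obs(); print(o); print(rot(o["eef_rot"]).as_matrix().round(3)); print(ctrl.tcp_to_grasp,dir(ctrl))
ims=[]
for n in("side","top"):
    c=imaging.camera(n); save(c,n+"0"); print(n,c["origin"],c["orientation"],c["vfov"])
    find(c,n,["cassette_center","short_cassette_center","stand","view_mark","panel","box_rest","cool_box","lid_hinge","sanitiser","swab_jar"])
E
```

```text
pics
{'time_s': 0.0, 'q': array([ 1.08971831e+00,  1.81562420e-01,  1.60802471e+00, -1.47485136e-06,
        1.35376471e+00, -2.06289582e-01]), 'dq': array([ 0.00147658,  0.0003261 , -0.00150153,  0.0011989 , -0.00200921,
       -0.00062734]), 'joint_efforts': array([-4.46597214e-04, -4.44858134e+01, -3.51338947e+01, -8.55812368e-05,
        8.89572082e-03,  5.09565416e-05]), 'eef_pos': array([0.15571563, 0.55288842, 0.20116409]), 'eef_rot': array([-2.95707138e-04,  1.36962145e-01,  9.90575892e-01, -8.28394990e-04]), 'wrist_force': array([ 0.85449553, -0.37980572, -0.08464868]), 'torque': array([ 0.04553176, -0.03719003,  0.02678621]), 'opening': 0.9995526744984842}
[[-0.962  0.271 -0.001]
 [ 0.271  0.962 -0.002]
 [ 0.    -0.002 -1.   ]]
0.0187 ['MotionError', '__class__', '__delattr__', '__dict__', '__dir__', '__doc__', '__eq__', '__format__', '__ge__', '__getattribute__', '__getstate__', '__gt__', '__hash__', '__init__', '__init_subclass__', '__le__', '__lt__', '__module__', '__ne__', '__new__', '__reduce__', '__reduce_ex__', '__repr__', '__setattr__', '__sizeof__', '__str__', '__s
[... 799 characters left out ...]
5612 -0.004   0.0592] 0.95
top tip_of cassette_center [ 0.5519  0.3066 -0.0028] 0.5
top tip_of short_cassette_center [0.4587 0.0276 0.0616] 0.95
top tip_of stand [ 0.5165  0.0284 -0.0028] 0.78
top tip_of stand [ 0.5617 -0.0039  0.063 ] 0.23
top tip_of view_mark [ 0.5093 -0.323   0.1843] 0.72
top tip_of panel [ 0.5037 -0.3547 -0.0019] 0.83
top tip_of box_rest [0.5547 0.3239 0.1042] 0.77
top tip_of cool_box [ 0.5499  0.3038 -0.0035] 0.86
top tip_of cool_box [ 7.056e-01 -2.142e-01 -1.000e-04] 0.39
top tip_of lid_hinge [0.5527 0.4034 0.1526] 0.77
top tip_of lid_hinge [0.4603 0.0282 0.0599] 0.27
top tip_of sanitiser [ 0.747   0.0575 -0.0008] 0.68
top tip_of swab_jar [ 0.7075 -0.2153 -0.0017] 0.91
```

```bash
python3 -m pendant --help 2>&1 | head -20
```

```text
invalid input: not JSON, or not a number
```

View pics/side0.png

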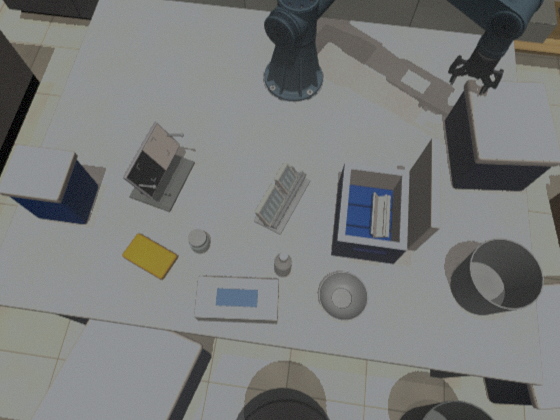

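View pics/top0.png

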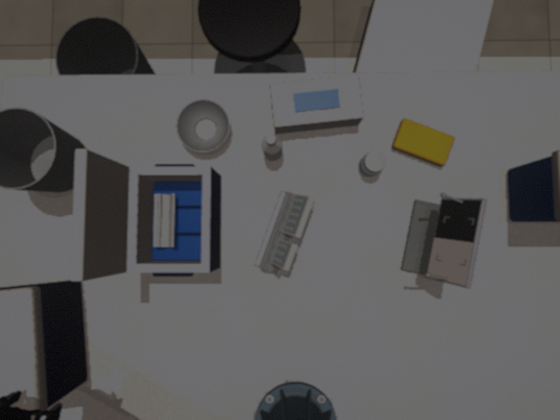

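The side picture shows the board at (155,165), the stand at (282,200), the box at (375,210) with its lid up at (425,195), the bottle at (283,262) and the jar at (198,240). The top picture agrees, with the longer cassette in the far half at (295,215).

The rows give only yaw, so I need to find out how tilt behaves. I'll raise the arm toward its limit and read the orientation.

```bash
python3 -m pendant '[[[0,0,60,0,85],[0,0,60,0,85],[0,0,60,0,85],[0,0,60,0,85],[0,0,60,0,85],[0,0,60,0,85],[0,0,60,0,85],[0,0,60,0,85]]]'; python3 -c "
from h import *
o=monitor.get_obs();print(o['q'].round(3),rot(o['eef_rot']).as_matrix().round(3))"
```

```text
time_s: 2.1
eef_pos: [0.1556, 0.5527, 0.6844]
eef_rot: [0.0, 0.137, 0.991, 0.001]
wrist_force: [0.3, 1.1, 0.5]
opening: 0.994
[ 1.09   0.318  0.469 -0.     2.354 -0.206] [[-0.962  0.271  0.001]
 [ 0.271  0.962  0.001]
 [-0.     0.001 -1.   ]]
```

```bash
python3 -m pendant '[[[0,0,60,0,85],[0,0,60,0,85],[0,0,60,0,85],[0,0,60,0,85]]]'; python3 -c "
from h import *
o=monitor.get_obs();print(o['q'].round(3),rot(o['eef_rot']).as_matrix().round(3))"
```

```text
time_s: 2.6
eef_pos: [0.1332, 0.4727, 0.7862]
eef_rot: [0.006, 0.137, 0.99, 0.039]
wrist_force: [-0.5, 0.1, 0.1]
opening: 0.997
[ 1.039  0.249  0.298  0.034  2.518 -0.228] [[-0.962  0.27   0.022]
 [ 0.271  0.959  0.076]
 [-0.     0.079 -0.997]]
```

```bash
python3 -m pendant '[[[0,0,60,0,85],[0,0,60,0,85],[0,0,60,0,85],[0,0,60,0,85]]]'; python3 -c "
from h import *
o=monitor.get_obs();print(o['q'].round(3),rot(o['eef_rot']).as_matrix().round(3))";  python3 -m pendant '[[[0,0,-60,0,85]]]'; python3 -c "
from h import *
o=monitor.get_obs();print(o['q'].round(3),rot(o['eef_rot']).as_matrix().round(3))"
```

```text
time_s: 3.1
eef_pos: [0.1114, 0.3954, 0.8437]
eef_rot: [0.012, 0.136, 0.987, 0.084]
wrist_force: [-0.4, -0.1, -0.5]
opening: 0.996
[ 0.955  0.111  0.299  0.104  2.569 -0.249] [[-0.962  0.267  0.046]
 [ 0.271  0.949  0.163]
 [-0.     0.169 -0.986]]
time_s: 3.22
eef_pos: [0.1114, 0.3957, 0.8087]
eef_rot: [0.015, 0.137, 0.986, 0.09]
wrist_force: [0.5, -0.0, 2.0]
opening: 0.997
[ 0.955 -0.019  0.553  0.088  2.431 -0.269] [[-0.962  0.267  0.053]
 [ 0.272  0.946  0.175]
 [-0.004  0.183 -0.983]]
```

```bash
python3 -m pendant '[[[17,58,-10,0,85],[17,58,-10,0,85],[17,58,0,0,85],[17,58,0,0,85],[17,58,0,0,85],[17,58,0,0,85],[17,58,0,0,85],[17,58,0,0,85]]]'; python3 -c "
from h import *
o=monitor.get_obs();print(o['q'].round(3),rot(o['eef_rot']).as_matrix().round(3))"
```

```text
time_s: 4.22
eef_pos: [0.2163, 0.7489, 0.6349]
eef_rot: [0.02, 0.136, 0.98, 0.147]
wrist_force: [0.1, 0.5, 0.1]
opening: 0.995
[ 1.113  0.542  0.299  0.06   2.006 -0.149] [[-0.962  0.26   0.079]
 [ 0.272  0.92   0.283]
 [ 0.001  0.294 -0.956]]
```

```bash
python3 -m pendant '[[[16,56,20,0,85],[16,56,20,0,85],[16,56,20,0,85],[16,56,20,0,85],[16,56,20,0,85],[16,56,20,0,85]]]'; python3 -c "
from h import *
o=monitor.get_obs();print(o['q'].round(3),rot(o['eef_rot']).as_matrix().round(3))"
```

```text
time_s: 4.97
eef_pos: [0.2556, 0.8881, 0.5801]
eef_rot: [0.035, 0.133, 0.957, 0.256]
wrist_force: [-0.3, -0.3, -0.3]
opening: 0.997
[ 1.132  0.664  0.299  0.082  1.662 -0.134] [[-0.962  0.236  0.136]
 [ 0.272  0.834  0.48 ]
 [ 0.     0.498 -0.867]]
```

```bash
python3 -m pendant '[[[10,-55,0,0,85],[15,-55,0,0,85],[15,-55,0,0,85],[15,-55,0,0,85],[15,-55,0,0,85],[15,-55,0,0,85],[15,-55,0,0,85],[15,-55,0,0,85]]]';  python3 -c "
from h import *
o=monitor.get_obs();print(o['q'].round(3),rot(o['eef_rot']).as_matrix().round(3))
im=cv2.imread('pics/top0.png')
f=lambda a:cv2.convertScaleAbs(cv2.resize(a,None,fx=4,fy=4,interpolation=cv2.INTER_CUBIC),alpha=1.6)
cv2.imwrite('pics/c1.png',np.hstack([f(im[180:300,390:490]),f(im[180:300,240:330])]))"
```

```text
time_s: 5.98
eef_pos: [0.3695, 0.4489, 0.5814]
eef_rot: [0.036, 0.133, 0.957, 0.256]
wrist_force: [0.8, -0.1, 0.1]
opening: 0.998
[ 0.44  -0.208  1.341  0.387  1.642 -0.755] [[-0.962  0.236  0.136]
 [ 0.272  0.834  0.48 ]
 [-0.001  0.499 -0.867]]
```

View pics/c1.png

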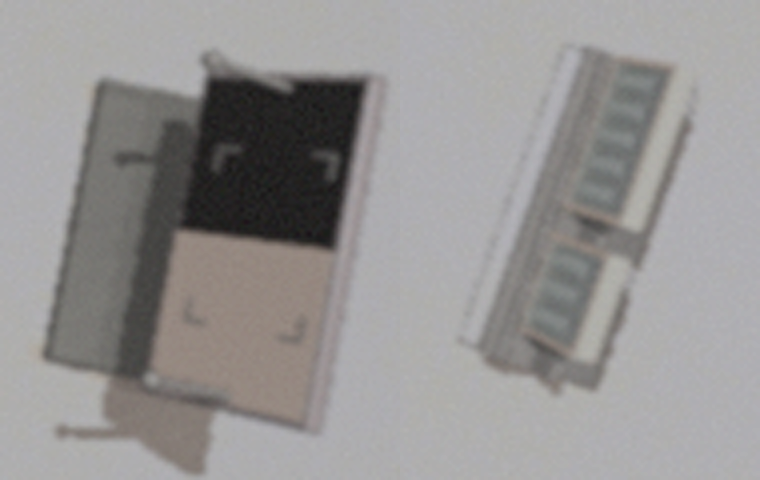

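The crop shows the ball tips at about (210,60) and (152,380), and the stand's lower-left edge running from (572,45) to (462,345). I'll cast these onto their known heights.

```bash
cat >> h.py <<'E'
def ray(cam,uv,z):
    f=210/np.tan(np.radians(cam["vfov"])/2); uv=np.atleast_2d(uv)
    d=rot(cam["orientation"]).apply(np.c_[(uv[:,0]-cam["cx"])/f,(uv[:,1]-cam["cy"])/f,np.ones(len(uv))])
    o=np.array(cam["origin"]); return o+d*((z-o[2])/d[:,2])[:,None]
def yaw(P): d=P[1]-P[0]; return np.arctan2(-d[0],d[1])%np.pi, np.hypot(*d[:2])  # yaw of x given y-line
E
python3 - <<'E'
from h import *
c=imaging.camera("top")
for n,uv,z in (("balls",[(442.5,195),(428,275)],.185),("stand",[(283,191.2),(255.5,266.2)],.02),("boxrest",[(152.5,194),(152.5,248)],.08)):
    P=ray(c,uv,z);d=P[1]-P[0];print(n,P.round(4).tolist(),P.mean(0).round(4),"yaw",np.arctan2(-d[0],d[1])%(2*np.pi),np.hypot(d[0],d[1]))
save(c,"top1")
E
python3 -m pendant '[[[20,-55,0,0,85],[20,-55,0,0,85],[20,-55,0,0,85],[20,-55,-10,0,85],[20,-55,-10,0,85],[20,-55,-10,0,85],[20,-55,-20,0,85],[20,-55,-20,0,85]]]'
```

```text
balls [[0.6025, -0.3457, 0.185], [0.4168, -0.3066, 0.185]] [ 0.5097 -0.3262  0.185 ] yaw 1.3631004482316598 0.18977028931033904
stand [[0.6329, 0.0302, 0.02], [0.4263, 0.1064, 0.02]] [0.5296 0.0683 0.02  ] yaw 1.2171229161223367 0.22017364286195767
boxrest [[0.6203, 0.3733, 0.08], [0.4786, 0.3706, 0.08]] [0.5494 0.372  0.08  ] yaw 1.5895308748926065 0.14173912608644101
time_s: 7.02
eef_pos: [0.5298, 0.0088, 0.5111]
eef_rot: [0.036, 0.133, 0.957, 0.256]
wrist_force: [1.1, 0.8, -0.7]
opening: 0.999
```

```bash
python3 -m pendant '[[[0,-18,-46,-1.5,85],[0,-18,-46,-1.5,85],[0,-18,-46,-1.5,85],[0,-18,-46,0,85],[0,-18,-46,0,85],[0,-17,-46,0,85],[0,0,0,0,85]]]';  python3 - <<'E'
from h import *
o=monitor.get_obs();print(o['q'].round(3),o['eef_pos'],rot(o['eef_rot']).as_matrix().round(3))
c=imaging.camera("wrist"); save(c,"w1")
find(c,"wrist",["cassette_center","short_cassette_center"])
psi=1.217
Z=np.array([-.5*np.cos(psi),-.5*np.sin(psi),.866]);Y=np.array([-np.sin(psi),np.cos(psi),0]);X=np.cross(Y,Z)
C=np.array([.5627,-.0044,.061]); im=c["img"][:,:,::-1].copy()
P=[C+sx*.009*X+sy*.055*Y+sz*.04*Z for sx in(1,-1) for sy,sz in((1,1),(-1,1),(-1,-1),(1,-1))]
for p in project(c,P): cv2.circle(im,tuple(map(int,p)),3,(0,0,255),-1)
cv2.imwrite("pics/w1o.png",im)
E
```

```text
time_s: 7.9
eef_pos: [0.5276, -0.0956, 0.2321]
eef_rot: [0.043, 0.172, 0.95, 0.256]
wrist_force: [0.0, 0.5, 1.0]
opening: 0.997
[-0.728  0.109  1.723  0.484  1.528 -2.015] [ 0.52756276 -0.09559308  0.23213548] [[-0.937  0.305  0.169]
 [ 0.349  0.81   0.471]
 [ 0.007  0.501 -0.866]]
```

View pics/w1o.png

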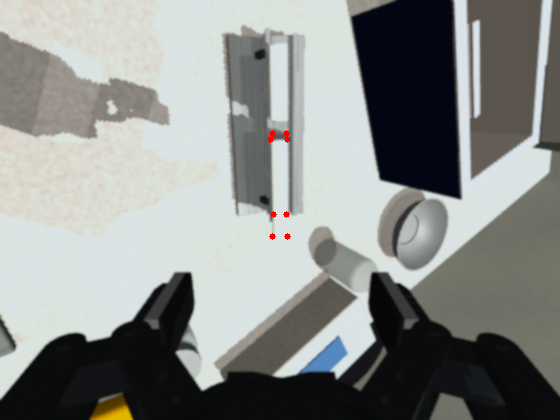

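```bash
python3 - <<'E'
import cv2
im=cv2.imread("pics/w1.png"); cv2.imwrite("pics/w1c.png",cv2.resize(im[20:250,215:320],None,fx=2.6*1,fy=2.6,interpolation=cv2.INTER_CUBIC))
from h import *
E
python3 - <<'E'
from h import *
c=imaging.camera("wrist"); print(c["origin"],rot(c["orientation"]).as_matrix().round(3),c["vfov"],c["cx"],c["cy"])
psi=1.217
Z=np.array([-.5*np.cos(psi),-.5*np.sin(psi),.866]);Y=np.array([-np.sin(psi),np.cos(psi),0]);X=np.cross(Y,Z)
C=np.array([.5627,-.0044,.061])
for sy in(1,-1):
  for sz in(1,-1): print(sy,sz,project(c,[C+.009*X+sy*.055*Y+sz*.04*Z,C-.009*X+sy*.055*Y+sz*.04*Z]).round(0).tolist())
E
```

```text
[ 0.42172914 -0.14710656  0.38668094] [[ 0.299  0.833  0.466]
 [ 0.814 -0.477  0.331]
 [ 0.498  0.28  -0.821]] 68.54189620981464 280.92924233765 212.23724767657822
1 1 [[286.0, 135.0], [269.0, 135.0]]
1 -1 [[285.0, 130.0], [271.0, 130.0]]
-1 1 [[285.0, 232.0], [270.0, 232.0]]
-1 -1 [[285.0, 210.0], [272.0, 210.0]]
```

View pics/w1c.png

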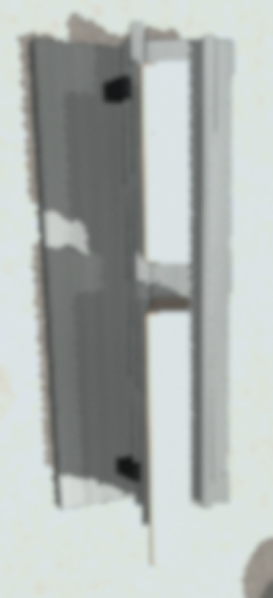

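The crop shows the longer cassette's upper edge from about (271,139) to (288,237) in full-image pixels. The model predicts those edges within 2 px, so the fix holds. I'm moving down along the cassette's own axis.

```bash
python3 -m pendant '[[[5,14,-26,0,60],[5,14,-26,0,60],[5,14,-26,0,60],[5,14,-26,0,60],[5,14,-26,0,60],[0,0,0,0,60],[0,0,0,0,60]]]';  python3 - <<'E'
from h import *
o=monitor.get_obs();print(o['q'].round(3),o['eef_pos'],rot(o['eef_rot']).as_matrix().round(3))
T=np.array([.562,-.007,.065]);print((T-o['eef_pos'])*1000)
E
```

```text
time_s: 8.98
eef_pos: [0.5558, -0.0267, 0.1075]
eef_rot: [0.047, 0.169, 0.951, 0.253]
wrist_force: [0.2, -0.3, -0.1]
opening: 0.703
[-0.589  0.256  1.831  0.539  1.235 -2.036] [ 0.55582179 -0.0267034   0.10746797] [[-0.938  0.298  0.175]
 [ 0.346  0.814  0.466]
 [-0.004  0.498 -0.867]]
[  6.17820775  19.70340344 -42.46797068]
```

```bash
python3 -m pendant '[[[2,7,-14,0,60],[2,7,-14,0,60],[2,6,-14,0,60],[0,0,0,0,60],[0,0,0,0,60]]]'; python3 - <<'E'
from h import *
c=imaging.camera("wrist"); save(c,"w2")
o=monitor.get_obs(); M=rot(o['eef_rot']).as_matrix()
print(o['eef_pos'],M[:,2])
E
```

```text
time_s: 9.6
eef_pos: [0.5606, -0.006, 0.0633]
eef_rot: [0.046, 0.17, 0.951, 0.254]
wrist_force: [0.5, 0.1, 0.1]
opening: 0.703
[ 0.56085637 -0.00622465  0.06362819] [ 0.17355952  0.46715259 -0.86697494]
```

View pics/w2.png

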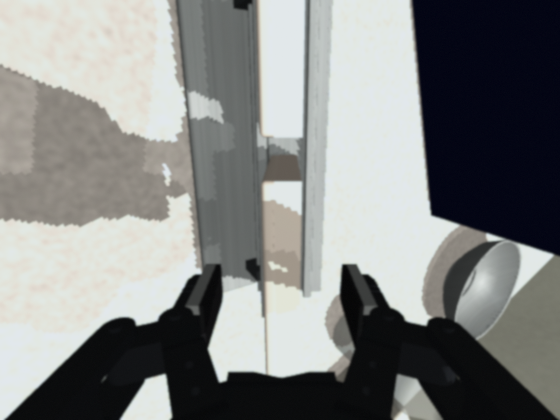

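The wrist picture shows the cassette's edge (262–302 px) centred between the fingers (220 and 345), with no contact. Next: close and check.

```bash
python3 -m pendant '[[[0,0,0,0,30],[0,0,0,0,10],[0,0,0,0,5],[0,0,0,0,5],[0,0,0,0,5],[0,0,0,0,5]]]'; python3 -m pendant '[[[-2,-4,8,0,5],[-2,-5,10,0,5],[-3,-8,15,0,5],[-4,-11,20,0,5],[-5,-14,26,0,5],[-5,-14,26,0,5],[0,0,0,0,5]]]'; python3 - <<'E'
from h import *
o=monitor.get_obs(); print(o['eef_pos'],rot(o['eef_rot']).as_matrix().round(3),o['q'].round(2))
find(imaging.camera("top"),"top",["cassette_center","short_cassette_center"])
E
```

```text
time_s: 10.4
eef_pos: [0.5609, -0.0062, 0.064]
eef_rot: [0.046, 0.17, 0.951, 0.254]
wrist_force: [-2.3, -1.1, 5.7]
opening: 0.189
time_s: 11.28
eef_pos: [0.5409, -0.0644, 0.171]
eef_rot: [0.048, 0.17, 0.951, 0.252]
wrist_force: [-0.1, -0.3, -2.8]
opening: 0.191
[ 0.54092121 -0.06444811  0.1709974 ] [[-0.937  0.3    0.178]
 [ 0.348  0.815  0.464]
 [-0.006  0.497 -0.868]] [-0.66  0.16  1.79  0.5   1.38 -2.03]
top tip_of short_cassette_center [0.458  0.0317 0.0617] 0.97
```

```bash
python3 -m pendant '[[[-6,-43,12,1.7,5],[-6,-43,12,1.7,5],[-6,-43,10,1.7,5],[-7,-43,5,1.7,5],[-7,-43,5,1.5,5],[0,0,0,0,5],[0,0,0,0,5]]]'; python3 - <<'E'
from h import *
o=monitor.get_obs(); print(o['eef_pos'],rot(o['eef_rot']).as_matrix().round(3),o['q'].round(2))
c=imaging.camera("top");find(c,"top",["cassette_center","view_mark"])
c=imaging.camera("side");find(c,"side",["cassette_center","view_mark"])
T=np.array([.5086,-.3265,.188]);print((T-o['eef_pos'])*1000)
E
```

```text
time_s: 12.3
eef_pos: [0.5074, -0.2757, 0.211]
eef_rot: [0.026, 0.101, 0.961, 0.258]
wrist_force: [0.5, 0.7, -2.0]
opening: 0.191
[ 0.50735655 -0.27572775  0.21096037] [[-0.978  0.18   0.102]
 [ 0.207  0.847  0.49 ]
 [ 0.002  0.5   -0.866]] [-0.94  0.38  1.44  0.38  1.68 -2.33]
top tip_of cassette_center [ 0.5074 -0.2737  0.209 ] 0.74
top tip_of view_mark [ 0.5106 -0.323   0.1874] 0.75
side tip_of cassette_center [ 0.511  -0.2777  0.2115] 0.94
side tip_of view_mark [ 0.5111 -0.3234  0.1823] 0.65
[  1.243449   -50.77224556 -22.96036664]
```

```bash
python3 -m pendant '[[[0,-17,-8,0,5],[1,-17,-8,0,5],[0,-15,-7,0,5],[0,0,0,0,5],[0,0,0,0,5],[0,0,0,0,5],[0,0,0,0,5],[0,0,0,0,5]]]'; python3 - <<'E'
from h import *
o=monitor.get_obs(); print(o['eef_pos'],rot(o['eef_rot']).as_matrix().round(3),o['q'].round(2))
c=imaging.camera("side");find(c,"side",["cassette_center","view_mark"]); save(c,"s2")
c=imaging.camera("top");find(c,"top",["cassette_center","view_mark"])
im=cv2.imread("pics/s2.png"); cv2.imwrite("pics/s2c.png",cv2.resize(im[100:220,100:220],None,fx=4,fy=4,interpolation=cv2.INTER_CUBIC))
E
python3 -m pendant '[[[0,0,0,0,5],[0,0,0,0,5],[0,0,0,0,5],[0,0,0,0,5],[0,0,0,0,5],[0,0,0,0,5],[0,0,0,0,5],[0,0,0,0,5]]]'
```

```text
time_s: 13.6
eef_pos: [0.5087, -0.3258, 0.1897]
eef_rot: [0.027, 0.101, 0.961, 0.256]
wrist_force: [0.3, 0.3, -2.6]
opening: 0.188
[ 0.50867119 -0.32580652  0.18970061] [[-0.978  0.179  0.104]
 [ 0.207  0.848  0.487]
 [-0.001  0.498 -0.867]] [-0.98  0.47  1.36  0.37  1.69 -2.37]
side tip_of cassette_center [ 0.5127 -0.3239  0.1931] 0.69
side tip_of view_mark [ 0.5144 -0.3218  0.1832] 0.89
top tip_of cassette_center [ 0.5098 -0.322   0.1881] 0.86
top tip_of view_mark [ 0.5047 -0.3527 -0.0035] 0.29
time_s: 14.9
eef_pos: [0.5085, -0.326, 0.1894]
eef_rot: [0.027, 0.101, 0.961, 0.256]
wrist_force: [0.5, 0.1, -3.4]
opening: 0.192
```

View pics/s2c.png

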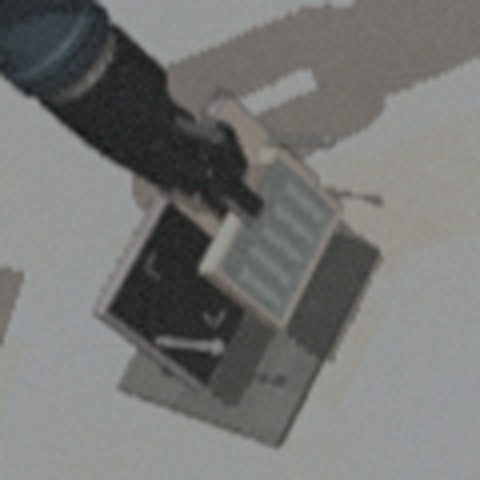

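The crop shows the cassette in front of the board and parallel to it, between the rods. I'll hold longer, then measure the box.

```bash
python3 -m pendant '[[[0,0,0,0,5],[0,0,0,0,5],[0,0,0,0,5],[0,0,0,0,5],[0,0,0,0,5],[0,0,0,0,5],[0,0,0,0,5],[0,0,0,0,5]]]';python3 - <<'E'
from h import *
c=imaging.camera("top");find(c,"top",["box_rest","cool_box","lid_hinge"])
c=imaging.camera("side");find(c,"side",["box_rest","cool_box","lid_hinge"])
im=cv2.imread("pics/top1.png");cv2.imwrite("pics/c2.png",cv2.convertScaleAbs(cv2.resize(im[140:290,70:230],None,fx=4,fy=4,interpolation=cv2.INTER_CUBIC),alpha=2))
E
```

```text
time_s: 15.9
eef_pos: [0.5085, -0.326, 0.1894]
eef_rot: [0.027, 0.101, 0.961, 0.256]
wrist_force: [0.4, -0.2, -2.8]
opening: 0.191
top tip_of box_rest [0.5577 0.3264 0.1035] 0.59
top tip_of cool_box [ 0.5523  0.3081 -0.0028] 0.86
top tip_of lid_hinge [0.5495 0.4051 0.1505] 0.93
side tip_of box_rest [0.5474 0.3217 0.1025] 0.86
side tip_of cool_box [0.551  0.3103 0.0029] 0.92
side tip_of lid_hinge [0.554  0.4091 0.1456] 0.67
```

View pics/c2.png

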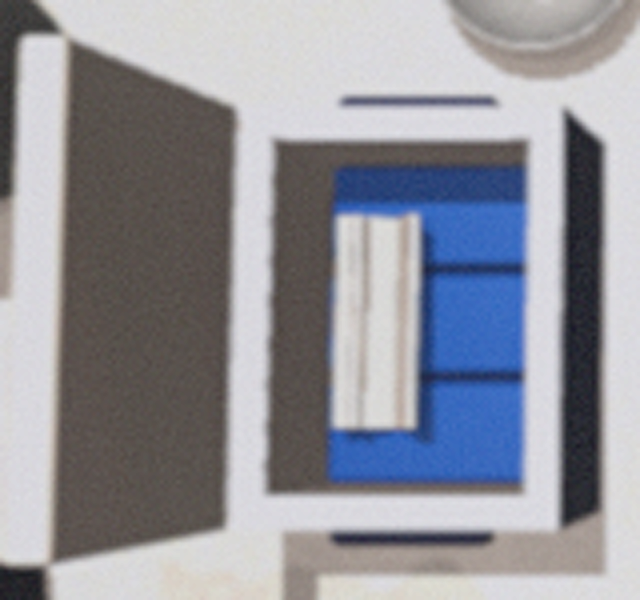

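```bash
python3 - <<'E'
from h import *
c=imaging.camera("top")
g=lambda p:[(u/4+70-.4,v/4+140-.4) for u,v in p]
for n,uv,z in (("rimR",[(563,108),(562,528)],.15),("rimL",[(237,108),(228,528)],.15),("restR",[(421,215),(416,430)],.09),("restL",[(335,215),(332,430)],.08),("inR",[(528,140),(524,492)],.15),("inL",[(273,140),(267,492)],.15)):
    P=ray(c,g(uv),z);d=P[1]-P[0];print(n,P.round(4).tolist(),P.mean(0).round(4),np.arctan2(-d[0],d[1])%6.283,np.hypot(d[0],d[1]))
E
```

```text
rimR [[0.6795, 0.2071, 0.15], [0.423, 0.2055, 0.15]] [0.5513 0.2063 0.15  ] 1.577142070846374 0.2565266712840171
rimL [[0.6808, 0.409, 0.15], [0.4236, 0.4086, 0.15]] [0.5522 0.4088 0.15  ] 1.5723136338980108 0.2572529574396109
restR [[0.6206, 0.3113, 0.09], [0.481, 0.3125, 0.09]] [0.5508 0.3119 0.09  ] 1.5624328081579693 0.13961147374229263
restL [[0.622, 0.3711, 0.08], [0.4809, 0.3704, 0.08]] [0.5515 0.3707 0.08  ] 1.5754431729274436 0.14108633480073915
inR [[0.6598, 0.2286, 0.15], [0.4447, 0.2288, 0.15]] [0.5523 0.2287 0.15  ] 1.569720294488775 0.2150823837262119
inL [[0.6607, 0.3862, 0.15], [0.4452, 0.3853, 0.15]] [0.553  0.3858 0.15  ] 1.5750933358546015 0.2155685722633569
```

```bash
python3 -m pendant '[[[2,25,15,0,5],[2,35,20,0,5],[5,50,8,2,5],[5,50,8,2,5],[5,50,8,2,5],[5,50,8,2,5],[5,50,8,2,5],[5,50,8,2,5]]]'; python3 -m pendant '[[[5,50,8,0,5],[5,50,8,0,5],[3,50,-10,0,5],[0,50,-15,0,5],[0,0,0,0,5],[0,0,0,0,5],[0,0,0,0,5]]]'; python3 - <<'E'
from h import *
o=monitor.get_obs(); print(o['eef_pos'],rot(o['eef_rot']).as_matrix().round(3),o['q'].round(2))
T=np.array([.551,.3238,.1075]);print((T+.15*np.array([0,-.5,.866])-o['eef_pos'])*1000)
c=imaging.camera("top");find(c,"top",["cassette_center","box_rest"])
c=imaging.camera("side");find(c,"side",["cassette_center"])
E
```

```text
time_s: 17.35
eef_pos: [0.5425, 0.0356, 0.2729]
eef_rot: [0.0, -0.001, 0.966, 0.258]
wrist_force: [1.0, 0.9, -1.7]
opening: 0.189
time_s: 18.23
eef_pos: [0.5562, 0.2328, 0.2638]
eef_rot: [0.001, 0.0, 0.966, 0.258]
wrist_force: [0.3, 0.4, -2.3]
opening: 0.192
[0.55617719 0.23284293 0.26382911] [[-1.     0.     0.002]
 [ 0.001  0.867  0.498]
 [-0.001  0.498 -0.867]] [-0.11  0.13  1.63  0.52  1.46 -1.76]
[ -5.17718648  15.95707061 -26.4291123 ]
top tip_of cassette_center [0.5586 0.2365 0.2619] 0.94
top tip_of box_rest [0.5562 0.3262 0.1002] 0.7
top tip_of box_rest [0.5584 0.238  0.2613] 0.15
side tip_of cassette_center [0.5581 0.2331 0.2649] 0.63
side tip_of cassette_center [ 0.5093  0.0242 -0.0007] 0.19
```

```bash
python3 -m pendant '[[[-2,15,-26,0,5],[-2,15,-26,0,5],[-1,15,-26,0,5],[0,16,-26,0,5],[0,15,-26,0,5],[0,0,0,0,5],[0,0,0,0,5]]]'; python3 - <<'E'
from h import *
o=monitor.get_obs(); print(o['eef_pos'],o['wrist_force'])
T=np.array([.551,.3238,.1075]);print((T-o['eef_pos'])*1000)
c=imaging.camera("top");find(c,"top",["cassette_center"]);save(c,"t3")
im=cv2.imread("pics/t3.png");cv2.imwrite("pics/t3c.png",cv2.convertScaleAbs(cv2.resize(im[140:290,70:230],None,fx=4,fy=4,interpolation=cv2.INTER_CUBIC),alpha=2))
E
```

```text
time_s: 19.35
eef_pos: [0.5513, 0.3096, 0.1344]
eef_rot: [0.001, -0.0, 0.966, 0.258]
wrist_force: [-0.5, -0.4, -2.8]
opening: 0.185
[0.55131129 0.30962281 0.13435801] [-0.45085981 -0.43792037 -2.75788758]
[ -0.31129034  14.17718893 -26.85801455]
top tip_of cassette_center [0.552  0.3111 0.1346] 0.61
```

View pics/t3c.png

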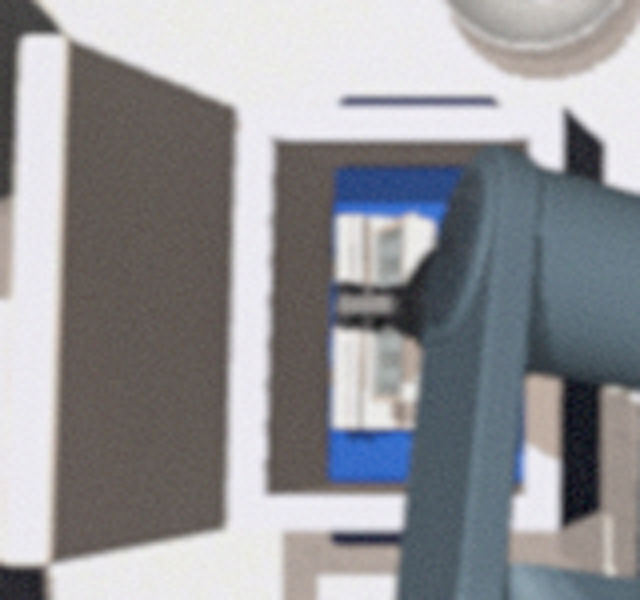

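The picture shows the cassette over the slot with the lip visible along its left side (about 360 px), lined up with the rest. Descending slowly.

```bash
python3 -m pendant '[[[0,4,-7,0,5],[0,3,-6,0,5],[0,3,-6,0,5],[0,0,0,0,5]]]'; python3 -m pendant '[[[0,2,-3,0,5],[0,1,-3,0,5],[0,0,0,0,5],[0,0,0,0,5]]]'
```

```text
time_s: 19.95
eef_pos: [0.5498, 0.3202, 0.1135]
eef_rot: [-0.001, -0.0, 0.966, 0.258]
wrist_force: [0.9, 0.3, -3.3]
opening: 0.191
time_s: 20.45
eef_pos: [0.5506, 0.323, 0.1085]
eef_rot: [0.0, -0.0, 0.966, 0.258]
wrist_force: [-0.2, -0.6, -2.3]
opening: 0.188
```

```bash
python3 -m pendant '[[[0,1,-2,0,5],[0,0,0,0,5],[0,0,0,0,5]]]'; python3 -m pendant '[[[0,1,-2,0,5],[0,0,0,0,5],[0,0,0,0,5]]]'; 
```

```text
time_s: 20.82
eef_pos: [0.5506, 0.324, 0.1064]
eef_rot: [0.0, -0.0, 0.966, 0.258]
wrist_force: [-0.9, 0.3, -2.8]
opening: 0.189
time_s: 21.2
eef_pos: [0.5505, 0.325, 0.1044]
eef_rot: [0.0, -0.0, 0.966, 0.258]
wrist_force: [0.1, -0.2, -2.9]
opening: 0.187
```

```bash
python3 -m pendant '[[[0,1,-2,0,5],[0,0,0,0,5],[0,0,0,0,5]]]'; python3 -m pendant '[[[0,1,-2,0,5],[0,0,0,0,5],[0,0,0,0,5]]]'; 
```

```text
time_s: 21.58
eef_pos: [0.5505, 0.3256, 0.104]
eef_rot: [0.0, -0.001, 0.966, 0.258]
wrist_force: [-8.7, -8.3, 11.0]
opening: 0.184
time_s: 21.95
eef_pos: [0.5505, 0.3259, 0.104]
eef_rot: [0.0, -0.002, 0.966, 0.258]
wrist_force: [-15.9, -18.4, 27.1]
opening: 0.186
```

```bash
python3 -m pendant '[[[0,-1,2,0,5],[0,-2,0,0,5],[0,0,0,0,22],[0,0,0,0,30],[0,0,0,0,40],[0,0,0,0,45],[0,0,0,0,45]]]'; python3 - <<'E'
from h import *
c=imaging.camera("wrist");save(c,"w4")
c=imaging.camera("side");find(c,"side",["cassette_center","box_rest"])
E
```

```text
time_s: 22.82
eef_pos: [0.5505, 0.3241, 0.1024]
eef_rot: [0.0, -0.0, 0.966, 0.258]
wrist_force: [0.2, 0.6, 0.4]
opening: 0.526
side tip_of cassette_center [0.5551 0.3237 0.1055] 0.55
side tip_of box_rest [0.5485 0.3226 0.1018] 0.69
```

View pics/w4.png

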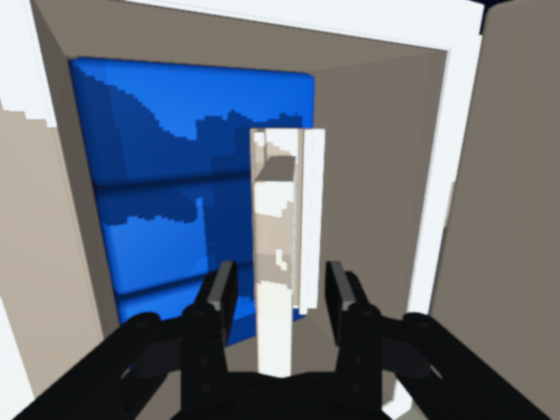

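The wrist picture shows the cassette (252–298 px) standing in the white slot, free of both fingers. Backing out along its axis and measuring the lid.

```bash
python3 -m pendant '[[[0,-6,10,0,45],[0,-12,20,0,45],[0,-15,26,0,45],[0,-15,26,0,45],[0,-15,26,0,45],[0,-15,26,0,45],[0,0,50,0,5],[0,0,50,0,3]]]'; python3 - <<'E'
from h import *
o=monitor.get_obs();print(o['eef_pos'])
c=imaging.camera("top");find(c,"top",["cassette_center","box_rest"])
g=lambda p:[(u/4+70-.4,v/4+140-.4) for u,v in p]
P=ray(c,g([(68,40),(50,560),(20,35)]),.348);print(P)
from scipy.optimize import brentq
H=np.array([.4075,.15])   # hinge y,z
t=np.array([.5,-.866]);x=np.array([.866,.5]) # tool z, tool y in (y,z)
tool=np.array([[s*w,b] for w,b in((.015,0),(.015,.04),(.015,.072),(.044,.073),(.044,.2)) for s in(1,-1)])
def loc(p,a): d=p-H; return np.array([d[:,0]*np.cos(a)-d[:,1]*np.sin(a), d[:,0]*np.sin(a)+d[:,1]*np.cos(a)]).T
def pen(n,a,ly):
    T=H+np.array([ly*np.cos(a)+n*np.sin(a),-ly*np.sin(a)+n*np.cos(a)])
    # dense tool outline, points over the slab only
    V=[]
    for s in(1,-1):
        for w,b0,b1 in((.015,0,.073),(.044,.073,.2)):
            V+=[T+s*w*x-b*t for b in np.linspace(b0,b1,60)]
    L=loc(np.array(V),a); m=(L[:,0]>-.2)&(L[:,0]<0)
    return (L[m,1].min() if m.any() else 1)-.025,T
for a in (1.8,1.7,1.6,1.5,1.3,1.1,.9,.7,.5,.3,.15,0):
    for n in np.linspace(0,.2,401):
        d,T=pen(n,a,-.165)
        if d>=0: break
    print(a,T.round(3),round(n,3))
E
```

```text
time_s: 24.02
eef_pos: [0.5503, 0.2453, 0.3384]
eef_rot: [0.0, 0.0, 0.966, 0.258]
wrist_force: [0.9, 0.6, -0.5]
opening: 0.106
[0.5503138  0.24525963 0.33841483]
top tip_of cassette_center [0.5505 0.3252 0.0994] 0.67
top tip_of box_rest [0.5549 0.3255 0.1016] 0.71
[[0.67895718 0.41249524 0.348     ]
 [0.4252207  0.41356032 0.348     ]
 [0.68161908 0.43639832 0.348     ]]
1.8 [0.559 0.284] 0.118
1.7 [0.535 0.3  ] 0.107
1.6 [0.476 0.313] 0.064
1.5 [0.455 0.319] 0.059
1.3 [0.411 0.322] 0.05
1.1 [0.37  0.316] 0.042
0.9 [0.336 0.304] 0.04
0.7 [0.307 0.287] 0.04
0.5 [0.281 0.262] 0.038
0.3 [0.261 0.234] 0.036
0.15 [0.25  0.209] 0.034
0 [0.242 0.183] 0.033
```

The lid's inner top edge is at y = 0.413, so its angle is about 1.59 rad. Going over it to the outer side.

```bash
python3 -m pendant '[[[0,0,50,0,2],[0,10,45,0,2],[0,50,0,0,2],[0,55,0,0,2],[0,55,0,0,2],[0,55,0,0,2],[0,55,0,0,2],[0,20,0,0,2]]]'; python3 -m pendant '[[[0,0,-40,0,2],[0,0,-40,0,2],[0,0,-25,0,2],[0,0,0,0,2],[0,0,0,0,2]]]'; python3 -c "
from h import *
o=monitor.get_obs();print(rot(o['eef_rot']).as_matrix().round(2),o['q'].round(2))"
```

```text
time_s: 25.18
eef_pos: [0.549, 0.5483, 0.4292]
eef_rot: [-0.002, -0.001, 0.966, 0.257]
wrist_force: [0.3, 0.4, 1.0]
opening: 0.026
time_s: 25.8
eef_pos: [0.5513, 0.5457, 0.3278]
eef_rot: [0.001, -0.0, 0.966, 0.258]
wrist_force: [0.9, -0.1, 0.5]
opening: 0.023
[[-1.   -0.    0.  ]
 [ 0.    0.87  0.5 ]
 [-0.    0.5  -0.87]] [ 0.42  0.33  1.27  0.49  1.34 -1.22]
```

```bash
python3 -m pendant '[[[0,-26,-4,0,2],[0,-25,-3,0,2],[0,-25,-2,0,2],[0,-20,0,0,2],[0,-20,2,0,2],[0,-20,0,0,2],[0,0,0,0,2]]]'; python3 -m pendant '[[[0,-20,-2,0,2],[0,-20,-4,0,2],[0,-17,-5,0,2],[0,-17,-7,0,2],[0,0,0,0,2]]]'; python3 - <<'E'
from h import *
o=monitor.get_obs();print(rot(o['eef_rot']).as_matrix().round(2),o['q'].round(2))
c=imaging.camera("side");save(c,"s5");im=cv2.imread("pics/s5.png");cv2.imwrite("pics/s5c.png",cv2.resize(im[80:280,300:480],None,fx=3,fy=3,interpolation=cv2.INTER_CUBIC))
E
```

```text
time_s: 26.68
eef_pos: [0.5513, 0.4083, 0.3197]
eef_rot: [0.001, 0.001, 0.966, 0.258]
wrist_force: [-0.0, 1.5, 0.1]
opening: 0.025
time_s: 27.3
eef_pos: [0.5507, 0.3341, 0.3001]
eef_rot: [-0.0, 0.001, 0.966, 0.257]
wrist_force: [0.7, 0.3, -0.9]
opening: 0.023
[[-1.    0.   -0.  ]
 [ 0.    0.87  0.5 ]
 [ 0.    0.5  -0.87]] [ 0.08  0.14  1.55  0.52  1.43 -1.56]
```

View pics/s5c.png

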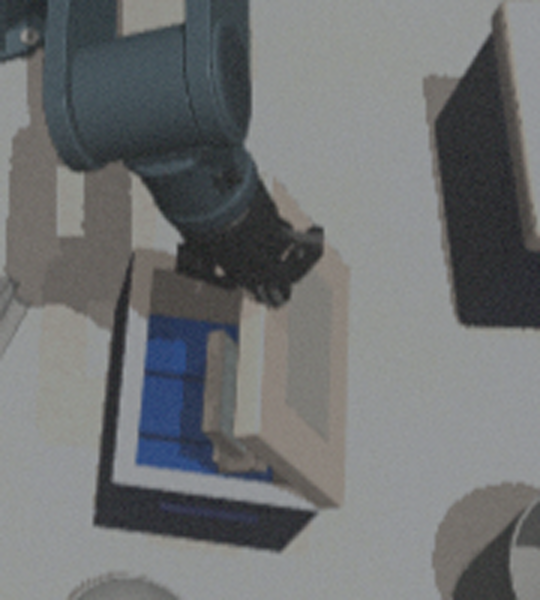

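The picture shows the lid more than a third of the way down, with the finger tips on its outer face near the free edge (270,290). The cassette is still in its rest.

```bash
python3 -m pendant '[[[0,-14,-6,0,2],[0,-14,-8,0,2],[0,-13,-12,0,2],[0,-13,-13,0,2],[0,-10,-14,0,2],[0,-10,-14,0,2],[0,0,0,0,2]]]'; python3 -m pendant '[[[0,-6,-13,0,2],[0,-5,-12,0,2],[0,-4,-12,0,2],[0,-4,-10,0,2],[0,0,0,0,2],[0,0,0,0,2]]]'
```

```text
time_s: 28.22
eef_pos: [0.5498, 0.2611, 0.2323]
eef_rot: [-0.001, 0.001, 0.966, 0.258]
wrist_force: [0.6, 0.5, 0.2]
opening: 0.023
time_s: 28.98
eef_pos: [0.5504, 0.2431, 0.1873]
eef_rot: [-0.0, -0.0, 0.966, 0.258]
wrist_force: [0.4, 0.2, 0.9]
opening: 0.018
```

```bash
python3 -m pendant '[[[0,0,-4,0,2],[0,0,-3,0,2],[0,0,0,0,2],[0,0,0,0,2]]]'; python3 -m pendant '[[[0,0,-3,0,2],[0,0,0,0,2],[0,0,0,0,2]]]'
```

```text
time_s: 29.48
eef_pos: [0.5504, 0.243, 0.1803]
eef_rot: [0.0, -0.0, 0.966, 0.258]
wrist_force: [0.9, 0.4, 0.4]
opening: 0.022
time_s: 29.85
eef_pos: [0.5504, 0.243, 0.1772]
eef_rot: [0.0, -0.0, 0.966, 0.258]
wrist_force: [-0.2, 0.4, 0.5]
opening: 0.026
```

```bash
python3 -m pendant '[[[0,0,-2,0,2],[0,0,0,0,2],[0,0,0,0,2]]]'; python3 -m pendant '[[[0,0,-2,0,2],[0,0,0,0,2],[0,0,0,0,2]]]';  python3 -m pendant '[[[0,0,-2,0,2],[0,0,0,0,2],[0,0,0,0,2]]]'; python3 - <<'E'
from h import *
c=imaging.camera("side");save(c,"s6");im=cv2.imread("pics/s6.png");cv2.imwrite("pics/s6c.png",cv2.resize(im[80:280,300:480],None,fx=3,fy=3,interpolation=cv2.INTER_CUBIC))
E
```

```text
time_s: 30.22
eef_pos: [0.5505, 0.243, 0.1753]
eef_rot: [0.0, -0.0, 0.966, 0.258]
wrist_force: [0.4, 0.6, 0.4]
opening: 0.027
time_s: 30.6
eef_pos: [0.5505, 0.243, 0.1733]
eef_rot: [0.0, -0.0, 0.966, 0.258]
wrist_force: [0.4, -0.7, 1.4]
opening: 0.022
time_s: 30.98
eef_pos: [0.5505, 0.243, 0.1712]
eef_rot: [0.0, -0.0, 0.966, 0.258]
wrist_force: [0.2, 0.8, -0.3]
opening: 0.027
```

View pics/s6c.png

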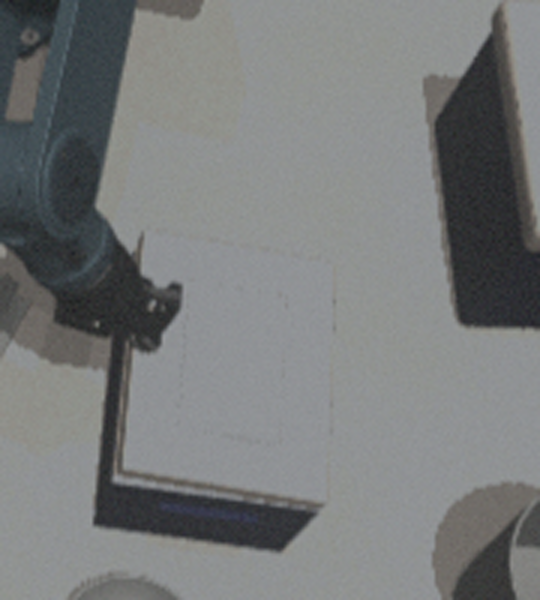

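```bash
python3 -m pendant '[[[0,0,-2,0,2],[0,0,0,0,2]]]'; python3 -m pendant '[[[0,0,-2,0,2],[0,0,0,0,2]]]';  python3 -m pendant '[[[0,0,-2,0,2],[0,0,0,0,2]]]'
```

```text
time_s: 31.28
eef_pos: [0.5505, 0.243, 0.1693]
eef_rot: [0.0, -0.0, 0.966, 0.258]
wrist_force: [1.0, 0.4, 1.0]
opening: 0.023
time_s: 31.52
eef_pos: [0.5506, 0.2429, 0.1672]
eef_rot: [0.0, -0.0, 0.966, 0.258]
wrist_force: [0.1, -0.9, 0.0]
opening: 0.021
time_s: 31.78
eef_pos: [0.5505, 0.243, 0.1652]
eef_rot: [0.0, -0.0, 0.966, 0.258]
wrist_force: [0.9, -1.0, 0.5]
opening: 0.024
```

```bash
python3 - <<'E'
from h import *
c=imaging.camera("side");save(c,"s7")
find(c,"side",["lid","lid_hinge"],("recognise","tip_of"))
obs=np.array([(140,235),(335,260),(325,505),(118,475)])/3+[300,80]
for a in (0,.03,.06,.1,.2):
    for z in (.025,0):
        P=[(x,.4075+y*np.cos(a)+z*np.sin(a),.15-y*np.sin(a)+z*np.cos(a)) for x,y in((.422,-.2),(.422,0),(.682,0),(.682,-.2))]
        print(a,z,project(c,P).round(1).tolist())
print(obs.round(1).tolist())
# edge profile near free edge & near front-right corner
g=cv2.cvtColor(c["img"],cv2.COLOR_RGB2GRAY)
for r in (210,220,230): print(r,g[r,328:356].tolist())
E
```

```text
side recognise lid [0.572  0.3169 0.1852] 0.86
side recognise lid [ 0.7139 -0.209   0.0772] 0.68Traceback (most recent call last):
  File "<stdin>", line 3, in <module>
  File "h.py", line 10, in find
    for d in getattr(spotter,k)(name,t)[:2]:
             ~~~~~~~~~~~~~~~~~~^^^^^^^^
ValueError: it knows: box_rest, cassette_center, cool_box, lid_hinge, panel, sanitiser, short_cassette_center, stand, swab_jar, view_mark
```

```bash
python3 - <<'E'
from h import *
c=imaging.camera("side")
obs=np.array([(140,235),(335,260),(325,505),(118,475)])/3+[300,80]
for a in (0,.03,.06,.1,.2):
    for z in (.025,0):
        P=[(x,.4075+y*np.cos(a)+z*np.sin(a),.15-y*np.sin(a)+z*np.cos(a)) for x,y in((.422,-.2),(.422,0),(.682,0),(.682,-.2))]
        print(a,z,project(c,P).round(1).tolist())
print(obs.round(1).tolist())
o=monitor.get_obs();print("tcp px",project(c,[o["eef_pos"]]),o["eef_pos"],o["wrist_force"])
g=cv2.cvtColor(c["img"],cv2.COLOR_RGB2GRAY)
for r in (210,220,230): print(r,g[r,328:356].tolist())
for k in (355,370,385): print(k,g[230:262,k].tolist())
E
```

```text
0 0.025 [[345.1, 158.0], [410.6, 166.2], [408.5, 247.2], [337.9, 237.7]]
0 0 [[343.9, 161.9], [408.3, 170.0], [406.1, 249.8], [336.7, 240.5]]
0.03 0.025 [[345.7, 157.1], [410.8, 166.3], [408.8, 247.3], [338.5, 237.1]]
0.03 0 [[344.3, 161.0], [408.3, 170.0], [406.1, 249.8], [337.1, 239.8]]
0.06 0.025 [[346.3, 156.2], [411.1, 166.3], [409.0, 247.3], [339.1, 236.5]]
0.06 0 [[344.6, 160.0], [408.3, 170.0], [406.1, 249.8], [337.4, 239.2]]
0.1 0.025 [[347.3, 155.0], [411.4, 166.4], [409.4, 247.4], [340.1, 235.7]]
0.1 0 [[345.2, 158.8], [408.3, 170.0], [406.1, 249.8], [338.0, 238.3]]
0.2 0.025 [[350.1, 152.1], [412.2, 166.5], [410.2, 247.5], [343.0, 233.7]]
0.2 0 [[347.2, 155.8], [408.3, 170.0], [406.1, 249.8], [340.0, 236.3]]
[[346.7, 158.3], [411.7, 166.7], [408.3, 248.3], [339.3, 238.3]]
tcp px [[353.16155042 198.74112309]] [0.55038353 0.24307967 0.1652195 ] [1.01607903 0.73643876 0.02992648]
210 [145, 144, 146, 142, 142, 143, 140, 84, 49, 54, 48, 61, 91, 86, 132, 144, 144, 144, 147, 144, 145, 142, 145, 147, 144, 144, 145, 145]
220 [144, 143, 142, 140, 143, 137, 88, 51, 44, 46, 56, 94, 82, 120, 147, 146, 149, 146, 141, 146, 143, 145, 145, 147, 144, 146, 146, 146]
230 [146, 145, 148, 145, 142, 93, 52, 52, 45, 58, 86, 85, 118, 143, 145, 145, 144, 145, 146, 144, 144, 144, 145, 145, 144, 141, 146, 144]
355 [144, 146, 147, 145, 143, 146, 143, 142, 144, 124, 89, 114, 131, 111, 58, 53, 48, 51, 57, 66, 53, 47, 56, 46, 49, 53, 54, 50, 88, 128, 145, 145]
370 [145, 146, 147, 145, 145, 146, 145, 145, 147, 144, 147, 127, 98, 92, 107, 103, 54, 53, 48, 56, 61, 58, 55, 54, 46, 54, 54, 52, 50, 51, 86, 128]
385 [142, 146, 144, 145, 143, 144, 144, 148, 146, 146, 147, 147, 147, 139, 116, 97, 110, 110, 62, 57, 52, 49, 57, 63, 53, 52, 51, 55, 53, 55, 56, 49]
```

Edge projections put the lid at about 0 to 0.03 rad, so it looks shut, but I have felt no firm contact yet. I'll press on until there is a clear reaction.

```bash
python3 -m pendant '[[[0,0,-2,0,2],[0,0,0,0,2]]]'; python3 -m pendant '[[[0,0,-2,0,2],[0,0,0,0,2]]]';  python3 -m pendant '[[[0,0,-2,0,2],[0,0,0,0,2]]]'
```

```text
time_s: 32.17
eef_pos: [0.5505, 0.243, 0.1632]
eef_rot: [0.0, -0.0, 0.966, 0.258]
wrist_force: [1.3, -0.3, 0.2]
opening: 0.023
time_s: 32.42
eef_pos: [0.5506, 0.2429, 0.1612]
eef_rot: [0.0, -0.0, 0.966, 0.258]
wrist_force: [0.9, -0.3, 0.7]
opening: 0.021
time_s: 32.67
eef_pos: [0.5505, 0.243, 0.1592]
eef_rot: [0.0, -0.0, 0.966, 0.258]
wrist_force: [-0.3, 0.5, 0.6]
opening: 0.025
```

```bash
python3 - <<'E'
from h import *
c=imaging.camera("side");o=monitor.get_obs();g=cv2.cvtColor(c["img"],cv2.COLOR_RGB2GRAY)
p=np.array(o["eef_pos"]);M=rot(o["eef_rot"]).as_matrix()
print("tcp",project(c,[p,p-.019*M[:,2],p+.015*M[:,1],p-.015*M[:,1],p+.011*M[:,0],p-.011*M[:,0]]).round(1).tolist())
for r in range(172,208): print(r,''.join('#' if v<70 else '+' if v<110 else '.' for v in g[r,330:372]))
w=imaging.camera("wrist");save(w,"w7");gw=cv2.cvtColor(w["img"],cv2.COLOR_RGB2GRAY)
print(project(w,[p,[.422,.2075,.175],[.682,.2075,.175],[.422,.4075,.175],[.55,.2075,.15]]).round(0).tolist())
E
```

```text
tcp [[352.8, 199.6], [350.5, 196.9], [357.6, 199.1], [348.1, 200.0], [353.1, 196.2], [352.5, 202.9]]
172 ####++#########+..........................
173 ################+.........................
174 ###+#############+........................
175 #++################+......................
176 ++##################+.....+++.............
177 +###################+....+###+............
178 ###################+++++++###+............
179 ####################++++++++++............
180 ######################++++++++............
181 ###########################+++............
182 ###################+++#######+............
183 ###################+.+#+#####+............
184 ###################++##+#####.............
185 ###################+###+####+.............
186 ############################+.............
187 ###########################+..............
188 ##########################+...............
189 #########################+................
190 #########################+................
191 ########################+.................
192 #######################+..................
193 +#####+######+#########...................
194 +++++++######+########+...................
195 +++++.+######+####++##+...................
196 +++++.+############++#+...................
197 +++.+++#####++++###+++....................
198 +..++++#####+...++#+++....................
199 .++.+++####++.............................
200 ++++.++####++.............................
201 +++++++####++.............................
202 .++++++####+..............................
203 .++..+#####+..............................
204 .....+#####+..............................
205 .....+#####+..............................
206 ......#####+..............................
207 ......#####+..............................
[[280.0, 252.0], [219.0, -14.0], [244.0, 455.0], [497.0, 40.0], [219.0, 258.0]]
```

The side image hides the last 15 mm or so of the fingers against the lid, but the wrist shows no load. I'll back off along the tool axis and recheck the lid by itself.

```bash
python3 -m pendant '[[[0,-5,9,0,2],[0,-5,9,0,2],[0,-8,14,0,2],[0,-10,17,0,2],[0,-15,26,0,2],[0,-30,26,0,2],[0,-45,20,0,2],[0,-45,20,0,2]]]'; python3 - <<'E'
from h import *
c=imaging.camera("side");save(c,"s8");find(c,"side",["lid_hinge","cool_box"])
g=cv2.cvtColor(c["img"],cv2.COLOR_RGB2GRAY)
print("side, rows 155..235 step 16")
for r in (165,180,195,210,225,235): print(r,g[r,328:358].tolist())
t=imaging.camera("top");save(t,"t8");find(t,"top",["lid_hinge","cool_box"])
gt=cv2.cvtColor(t["img"],cv2.COLOR_RGB2GRAY)
for a in(0,.05,.1,.2):
  P=[(x,.4075-.2*np.cos(a)+z*np.sin(a),.15+.2*np.sin(a)+z*np.cos(a)) for x in(.422,.55,.682) for z in(0,.025)]
  print(a,project(c,P).round(1).tolist(),project(t,P).round(1).tolist())
for r in (180,215,250): print(r,gt[r,200:226].tolist())
E
```

```text
time_s: 33.78
eef_pos: [0.5504, 0.0783, 0.3024]
eef_rot: [0.001, -0.001, 0.966, 0.258]
wrist_force: [0.8, 0.4, -0.1]
opening: 0.023
side tip_of lid_hinge [0.5531 0.4082 0.1467] 0.69
side, rows 155..235 step 16
165 [145, 147, 146, 148, 145, 146, 148, 146, 148, 146, 148, 149, 148, 148, 147, 133, 81, 92, 145, 148, 147, 147, 149, 149, 148, 148, 148, 149, 150, 147]
180 [145, 147, 148, 143, 147, 145, 147, 144, 146, 144, 113, 64, 53, 53, 59, 90, 111, 146, 151, 146, 146, 144, 149, 149, 147, 146, 147, 148, 147, 151]
195 [149, 147, 144, 149, 147, 148, 147, 143, 113, 61, 56, 47, 55, 66, 95, 144, 151, 147, 146, 149, 147, 146, 149, 147, 146, 147, 149, 147, 147, 146]
210 [145, 147, 146, 146, 147, 148, 143, 97, 57, 54, 55, 61, 82, 96, 147, 149, 145, 147, 147, 145, 148, 148, 147, 145, 150, 147, 148, 148, 148, 149]
225 [145, 147, 147, 145, 144, 115, 64, 49, 50, 55, 65, 94, 133, 146, 146, 148, 148, 148, 147, 146, 145, 148, 148, 147, 147, 144, 146, 147, 147, 148]
235 [146, 149, 148, 144, 112, 65, 53, 57, 50, 61, 93, 125, 150, 149, 147, 147, 145, 149, 144, 145, 144, 148, 147, 148, 147, 148, 150, 148, 14
[... 509 characters left out ...]
9, 193.2], [338.0, 238.3], [340.1, 235.7]] [[207.2, 272.8], [203.9, 273.7], [207.7, 218.8], [204.4, 218.3], [208.2, 164.1], [205.0, 162.2]]
0.2 [[347.2, 155.8], [350.1, 152.1], [343.8, 193.9], [346.7, 190.6], [340.0, 236.3], [343.0, 233.7]] [[204.1, 273.5], [199.6, 274.5], [204.7, 218.4], [200.2, 217.9], [205.2, 162.6], [200.8, 160.6]]
180 [120, 121, 122, 122, 121, 122, 117, 100, 75, 64, 58, 43, 29, 28, 29, 27, 27, 27, 25, 34, 59, 97, 117, 122, 122, 121]
215 [121, 120, 121, 122, 122, 121, 113, 94, 73, 70, 65, 45, 26, 26, 29, 26, 27, 24, 27, 38, 64, 100, 117, 121, 121, 121]
250 [120, 120, 122, 122, 121, 118, 103, 79, 70, 68, 50, 34, 24, 27, 27, 27, 25, 29, 26, 42, 74, 104, 119, 121, 120, 120]
```

The lid reads 0 to 0.03 rad, which is inside the limit, but that margin is comparable to the calibration error. The fingertips seem to end short of the nominal TCP, so I'll press a little deeper until the wrist feels the seat.

```bash
python3 -m pendant '[[[0,45,-20,0,2],[0,45,-20,0,2],[0,30,-26,0,2],[0,15,-26,0,2],[0,10,-17,0,2],[0,10,-14,0,2],[0,10,-9,0,2],[0,0,-8,0,2]]]'; python3 -m pendant '[[[0,0,-3,0,2],[0,0,0,0,2]]]'; python3 -m pendant '[[[0,0,-2,0,2],[0,0,0,0,2]]]'; python3 -m pendant '[[[0,0,-2,0,2],[0,0,0,0,2]]]'
```

```text
time_s: 35.08
eef_pos: [0.5504, 0.2459, 0.1602]
eef_rot: [0.0, -0.001, 0.966, 0.258]
wrist_force: [0.1, 0.6, 0.6]
opening: 0.024
time_s: 35.33
eef_pos: [0.5509, 0.2446, 0.1575]
eef_rot: [0.0, -0.0, 0.966, 0.258]
wrist_force: [-0.6, -0.1, 0.2]
opening: 0.026
time_s: 35.58
eef_pos: [0.5511, 0.2445, 0.1557]
eef_rot: [0.001, -0.0, 0.966, 0.258]
wrist_force: [0.2, 0.2, 1.0]
opening: 0.024
time_s: 35.83
eef_pos: [0.5511, 0.2447, 0.1538]
eef_rot: [0.001, -0.0, 0.966, 0.258]
wrist_force: [0.9, -1.2, 3.9]
opening: 0.024
```

```bash
python3 -m pendant '[[[0,0,-1.5,0,2],[0,0,0,0,2]]]'; python3 -m pendant '[[[0,0,-1.5,0,2],[0,0,0,0,2]]]'
```

```text
time_s: 36.08
eef_pos: [0.5512, 0.2448, 0.1535]
eef_rot: [0.001, -0.001, 0.966, 0.258]
wrist_force: [-3.7, -4.5, 10.3]
opening: 0.023
time_s: 36.33
eef_pos: [0.5513, 0.2448, 0.1532]
eef_rot: [0.001, -0.001, 0.966, 0.258]
wrist_force: [-6.5, -8.2, 19.0]
opening: 0.024
```

The wrist reaction climbs to 19 N while the tip stays put, so the lid is seated. Withdrawing, doing the last check and handing in.

```bash
python3 -m pendant '[[[0,0,6,0,2],[0,-5,9,0,2],[0,-8,14,0,2],[0,-10,17,0,2],[0,-15,26,0,2],[0,-30,26,0,2],[0,0,0,0,2],[0,0,0,0,2]]]'; python3 - <<'E'
from h import *
c=imaging.camera("side");find(c,"side",["short_cassette_center","sanitiser","swab_jar"])
t=imaging.camera("top");gt=cv2.cvtColor(t["img"],cv2.COLOR_RGB2GRAY)
for r in (180,250): print(r,gt[r,203:214].tolist())
o=monitor.get_obs();print(o["eef_pos"],o["wrist_force"],o["time_s"])
print(order.hand_in())
E
```

```text
time_s: 37.33
eef_pos: [0.5504, 0.1768, 0.2484]
eef_rot: [0.0, 0.0, 0.966, 0.258]
wrist_force: [-0.3, 0.5, -0.4]
opening: 0.022
side tip_of short_cassette_center [0.4627 0.0328 0.0661] 0.81
side tip_of short_cassette_center [ 0.7034 -0.2143  0.0026] 0.2
side tip_of sanitiser [7.49e-01 5.95e-02 6.00e-04] 0.57
side tip_of swab_jar [ 0.706  -0.2123  0.0058] 0.92
180 [118, 116, 116, 115, 112, 93, 66, 46, 33, 23, 25]
250 [117, 117, 115, 112, 95, 67, 46, 35, 27, 21, 20]
[0.54993939 0.17764145 0.24762796] [-0.42913107  0.28765653 -0.57482498] 37.575
the job is handed in; nothing more can be done
None
```

The job is done and handed in at 37.6 s. No verdict is reported, so what follows is what I measured. The longer cassette went from the stand to the board, then into the rest in the cool box, and the lid is shut.

- **Tilt:** the moves have no tilt axis. I got the 30° lean by pushing past the arm's reach, after which the tool kept the lean.
- **At the board:** I held it for about 3.5 s. The measured tool pose put the cassette's centre about 2 mm from view_mark; the networks' own estimates were 3 to 10 mm from their view_mark. The tool was parallel to the board within about 0.01 rad.
- **In the rest:** I lowered it along its axis until the wrist felt the ramp, then let go. After I opened the fingers, the networks put its centre within about 7 mm of box_rest. The wrist picture showed it standing free in the slot. It was not checked again after the lid closed over it.
- **Lid:** the reaction rose to 19 N with no further movement, so it is seated. Before that last press its edges read about 0 to 0.03 rad; afterwards the edge sat about 1 px closer to the shut position.
- **Other things:** the shorter cassette was within about 8 mm of its first position, the bottle and jar within about 5 mm. That is close to the networks' error.

**Disagreement:** when I pressed the lid, contact came about 20 mm lower than the nominal TCP predicted. The shut fingertips seem to end short of it. I relied on the force reading for the lid instead.

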